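Bring the red-capped bottle to the front of a braked medicine carousel

ROBOT

A 6-joint arm with a two-finger parallel gripper is mounted at the origin on the work surface. World frame = base frame: x ahead of the robot, y to its left, z up, the work surface at z = 0. Lengths are in m, angles in rad, forces in N, time in s.
With the tool pointing down it reaches from about 0.35 to 0.775 m from the base axis. Payload 7.3 kg.
Tool frame: the origin (TCP) lies at the very end of the fingers, on their centre line; the grasp point (between the pads) lies 19 mm behind it (robot.hold_point_z is the distance from the TCP to the grasp point, in m); y points along the fingers, z is the direction in which the jaws open and shut, and the axes are right-handed (so a half turn about y gives the same grasp; the last joint's range is limited). The gripper opens to 92 mm and grips with 3 to 60 N. Pads are 19 mm wide; open, the fingers measure 130 mm over their backs; the gripper's body (75 mm by 190 mm) begins 47 mm behind the grasp point.
Start: joints at [-1.336, 0.342, 1.524, -0, 1.275, -0.146], TCP at [0.195, -0.487, 0.227] pointing down, gripper open.
Joint ranges: [-2.53, 2.53], [-0.77, 2.02], [0.04, 2.7], [-1, 4.14], [0.28, 2.66], [-3.11, 3.11]. Speed limits (rad/s): [2.57, 2.57, 3.14, 3.14, 3.14, 3.14].

INTERFACE

Orientations are given as [roll, pitch, yaw] about the fixed x, y, z axes, in that order (R = Rz(yaw) Ry(pitch) Rx(roll)).
In Python, from cell import robot gives the robot as it stands.
- The arm moves only by the shell command python3 -m crank 'ROWS' [OPENING] [FORCE]. ROWS is a JSON object of lists of equal length, an entry for each row: "xyz": the shift along the tool's x, y, z in cm, a list of three; "roll": the turn about the tool's y in degrees. A call has 1 to 20 rows; each row shifts and turns the commanded pose from where the row before left it, along the tool's axes as they then stand; what a row does not reach is not made up. A row lasts 1/10 s, in which the tool goes at most 50 mm and 8.59 degrees, less where a joint would pass 70% of its speed; a pose out of reach is approached as far as the arm can. A call is refused whole if a number of a shift passes 5 or a number of a turn 8.59, either way. A call with a gripper value outside its range is refused whole. OPENING is the gripper command: -1 is fully open, 1 is shut, values between are in proportion, set as the call begins (- or left out, the last holds). The fingers move at their own pace and stop on an object; FORCE is the grip in N (left out, the last holds). Time passes only in rows, so rows that do not move let the fingers close. It gives the time, the measured TCP pose, the force and the opening at its end, in the units of the state.
- robot.observe(): the state, without advancing time (a new reading comes with each control period).
- robot.read_camera(name): name is "scene" or "top" or "wrist"; returns the picture (384x512x3 uint8, red, green, blue); there is no depth.
- robot.calibration(name): a dict with "intrinsics" (3x3 intrinsics, pixels), "pose" (4x4, takes a point from camera to world coordinates). Camera axes: x right, y down, z forward; pixel columns grow to the right and rows downward; lengths in m; the calibration is good to about 2 mm. A picture is of the moment at which its call begins: read the wrist's pose just before it. calibration takes no time and is no camera call; for the wrist camera it gives the pose at the moment of the call.
- robot.hand_in(): hands the job in, once; it reports no verdict.
The state is a dict: "time": time; "qpos": joint angles; "qvel": joint speeds; "joint_efforts": joint torques, N m; "tool_pos": TCP position; "tool_rot": TCP orientation; "contact_force": force on the tool from outside, world axes, zero at the start; "torque": the same for the moment, N m; "opening": finger opening in m.
Only numpy, scipy, OpenCV 4.12 (cv2) and the standard library are available. Lean on these libraries where they do the work, as an engineer would, in place of code of your own. Each camera call takes 0.05 s, during which the arm holds its last target.

TASK

Bring the red-capped medicine bottle round to the yellow arrow at the front of the carousel: move the orange lock slide fully aside, then the blue brake slide that it was holding fully outwards, and then turn the turntable (the green finger posts on its rim are there to be pushed) until the red-capped bottle stands right behind the arrow, in line with it. Do not touch the bottles on the carousel, keep them all standing in their rings, and leave the things around the carousel where they are.

Things in the scene. Friction and masses are not known exactly. Their poses are not given: they have to be found in the camera images.
- axis (a point): Centre of the carousel, on its vertical axis, at the deck's top face (40 mm above the table). A white turntable, 240 mm across, on a fixed grey base; with the brake out it turns either way without limit, and friction (about 1 N at a post) stops it. Five small bottles stand in 6 mm high rings, 72 degrees apart, 62 mm from the axis; which bottle is in which ring varies.
- front_spot (a point): Fixed point on the base, 62 mm from the axis towards the front, 77.5 mm above the table: where the centre of the red-capped bottle must come. The front is marked by a yellow arrow on a grey nose (30 mm high, 124 to 155 mm from the axis) that points at the axis; the front looks roughly towards the robot.
- red_centre (a point): Centre (half-way up) of the bottle with the red cap: amber glass, 41 mm across, 75 mm tall, loose, standing on the deck with its foot at 40 mm and its top at 115 mm above the table.
- white_centre (a point): Centre of the bottle with the white cap, same size.
- blue_centre (a point): Centre of the bottle with the blue cap, same size.
- black_centre (a point): Centre of the bottle with the black cap, same size.
- grey_centre (a point): Centre of the bottle with the grey cap, same size.
- post0 (a point): Green finger post on the turntable, 14 mm across, upright from the deck (40 mm) to 82 mm above the table, 110 mm from the axis; this point is on its centre line, 65 mm up. The five posts stand half-way between the bottles in angle; post0 to post4 follow counter-clockwise seen from above.
- post1 (a point): The next green finger post.
- post2 (a point): The next green finger post.
- post3 (a point): The next green finger post.
- post4 (a point): The next green finger post.
- lock_tab (a point): Centre of the lock slide's upright orange tab: 28 mm wide (radially), 12 mm thick (along its travel), 55 to 95 mm above the table. At joint 0 it is 175 mm from the axis along the brake's radial line and 62 mm to the front side of that line; it slides at right angles to the line and away from it, against about 2 N. Rails beside both slides reach up to 54 mm.
- lock (a joint): Travel of the lock slide, 0 (its bar lies behind the brake slide and blocks it) to 0.040 m (fully aside, at its stop). It frees the brake at 0.033 m.
- brake_tab (a point): Centre of the brake slide's upright blue tab: 12 mm thick (radially), 32 mm wide, 55 to 95 mm above the table, 150 mm from the axis at joint 0. It moves straight out from the axis, on a line 108 degrees clockwise (from above) from the front, against about 2 N. Its steel bar, 36 mm wide, top at 55 mm, reaches in between two posts to 95 mm from the axis.
- brake (a joint): Travel of the brake slide, 0 (engaged: the posts cannot pass its bar) to 0.040 m (fully out, clear of the posts, at its stop).
- pump_centre (a point): Bystander: centre (half-way up) of a white pump bottle, 58 mm across, 175 mm tall, standing beside the carousel; its spout reaches 35 mm from its middle.
- flask_centre (a point): Bystander: centre of a large amber bottle with white cap, 60 mm across, 150 mm tall, standing beside the carousel.
- canister_centre (a point): Bystander: centre of a steel canister with green lid, 62 mm across, 138 mm tall, standing beside the carousel.
- carton_centre (a point): Bystander: centre of a blue and white glove carton behind the carousel, 80 mm (its x) by 200 mm (its y), 75 mm tall.

How it is judged:
By the outcome, as a careful person would: the job done as asked, in the order asked, and still so for the second after the job is handed in, with the robot touching nothing.
It also fails if it takes over 72 s, if anything falls off the work surface, if the arm or the gripper's body presses on something with over 40 N, if the wrist force passes 120 N, or if a joint passes its speed limit or range.

## Working session

There is one attempt and no reset: what is moved stays moved. The work goes in short steps, Python scripts to look and compute and a shell command to move; the robot and the scene stay as the last step left them, time stands still between calls to the robot, and variables do not carry over. Pictures are saved under pics/ and viewed, and the job is handed in when it is done.

```bash
ls; mkdir -p pics; python3 - <<'E'
from cell import robot
import cv2,numpy as np
np.set_printoptions(precision=4,suppress=True)
s=robot.observe();print(s)
for n in("scene","top"):
    im=robot.read_camera(n);cv2.imwrite(f"pics/{n}0.png",im[:,:,::-1]);c=robot.calibration(n);print(n,np.array(c["intrinsics"]),np.array(c["pose"]))
E
```

```text
pics
{'time': 0.0, 'qpos': array([-1.336 ,  0.3428,  1.525 , -0.    ,  1.2754, -0.146 ]), 'qvel': array([-0.0009, -0.0014, -0.0019,  0.0011,  0.    , -0.0007]), 'joint_efforts': array([ -0.0001, -43.1241, -24.4218,   0.0714,   0.0558,  -0.0002]), 'tool_pos': array([ 0.195, -0.487,  0.226]), 'tool_rot': array([-1.5724,  0.0002, -2.7608]), 'contact_force': array([-0.6745, -0.2545, -0.4915]), 'torque': array([-0.0058, -0.0368, -0.002 ]), 'opening': 0.09167300228117664}
scene [[429.022    0.     257.8927]
 [  0.     429.022  188.9783]
 [  0.       0.       1.    ]] [[-0.8727  0.3062 -0.3804  0.9734]
 [ 0.4882  0.5319 -0.692   0.6093]
 [-0.0095 -0.7896 -0.6136  0.6401]
 [ 0.      0.      0.      1.    ]]
top [[356.2473   0.     260.0974]
 [  0.     356.2473 187.1139]
 [  0.       0.       1.    ]] [[ 0.0221 -0.9906  0.1348  0.4938]
 [-0.9995 -0.0187  0.0266 -0.0411]
 [-0.0238 -0.1353 -0.9905  0.9511]
 [ 0.      0.      0.      1.    ]]
```

View pics/scene0.png

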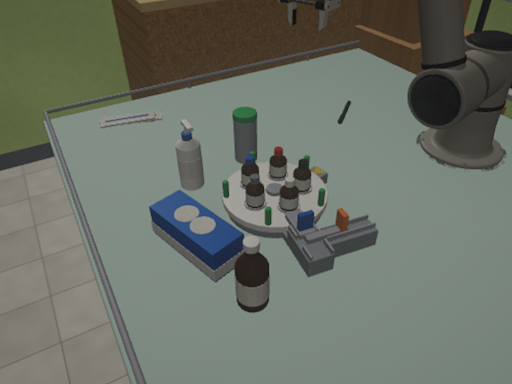

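View pics/top0.png

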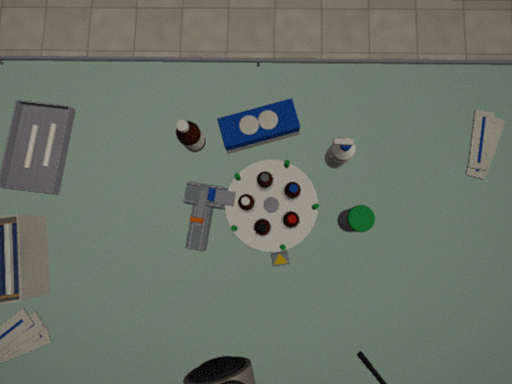

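```bash
python3 - <<'E'
import cv2
im=cv2.imread("pics/top0.png")
c=im[140:280,170:340];c=cv2.convertScaleAbs(c,alpha=1.6)
cv2.imwrite("pics/topc.png",cv2.resize(c,None,fx=4.5,fy=4.2,interpolation=cv2.INTER_CUBIC)[:600,:800])
E
```

```text
(no output)
```

View pics/topc.png

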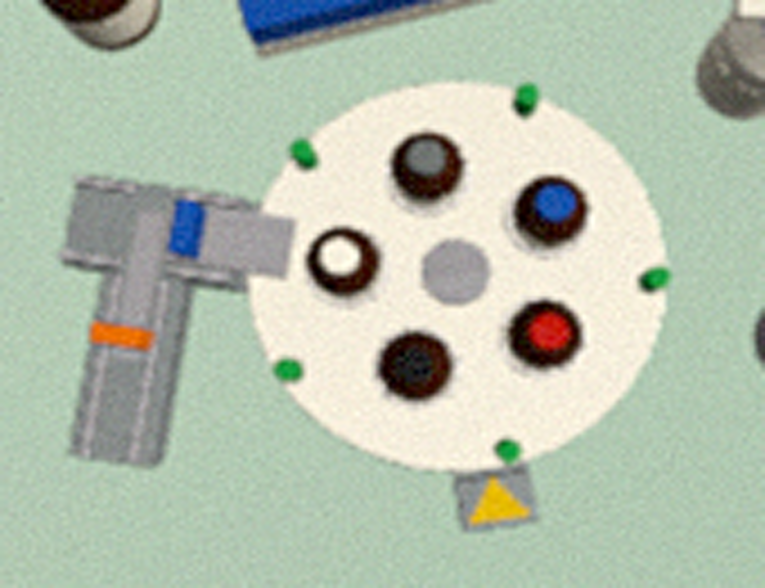

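```bash
cat > h.py <<'E'
import cv2,numpy as np
np.set_printoptions(precision=4,suppress=True)
from cell import robot
def unproj(n,uv,z):
    c=robot.calibration(n);K=np.array(c["intrinsics"]);T=np.array(c["pose"])
    d=T[:3,:3]@np.linalg.solve(K,[uv[0],uv[1],1]);o=T[:3,3]
    return (o+d*(z-o[2])/d[2])
def proj(n,p,c=None):
    c=c or robot.calibration(n);K=np.array(c["intrinsics"]);T=np.array(c["pose"])
    q=T[:3,:3].T@(np.array(p)-T[:3,3]);q=K@q;return q[:2]/q[2]
R={"red":((0,150,60),(6,255,255)),"green":((50,120,40),(75,255,200)),"blue":((105,150,60),(125,255,255)),"orange":((7,150,120),(16,255,255)),"yellow":((20,150,100),(32,255,255))}
def blobs(im,col,amin=8):
    hsv=cv2.cvtColor(im,cv2.COLOR_RGB2HSV);m=cv2.inRange(hsv,*[np.array(a) for a in R[col]])
    n,_,st,ce=cv2.connectedComponentsWithStats(m)
    return [(ce[i].round(1),st[i]) for i in range(1,n) if st[i][4]>=amin]
E
python3 - <<'E'
from h import *
Z={"red":.112,"green":.078,"blue":.112,"orange":.095,"yellow":.03}
for n in("top","scene"):
    im=cv2.imread(f"pics/{n}0.png")[:,:,::-1].copy()
    for c in R:
        for ce,st in blobs(im,c): 
            for z in ({Z[c],.095}): print(n,c,ce,st,z,unproj(n,ce,z)[:2])
im=cv2.imread("pics/top0.png");hsv=cv2.cvtColor(im,cv2.COLOR_BGR2HSV)
m=((hsv[...,1]<50)&(hsv[...,2]>110)).astype(np.uint8)
cs,_=cv2.findContours(m,cv2.RETR_EXTERNAL,cv2.CHAIN_APPROX_NONE)
c=max([c for c in cs if 150<c[:,0,1].mean()<260],key=cv2.contourArea);e=cv2.fitEllipse(cv2.convexHull(c));print(e,unproj("top",e[0],.04), [unproj("top",(e[0][0]+s*46,e[0][1]),.04) for s in(-1,1)])
E
```

```text
top red [291.6 218.4] [287 214  10  10  60] 0.112 [ 0.5354 -0.0941]
top red [291.6 218.4] [287 214  10  10  60] 0.095 [ 0.5362 -0.0952]
top green [286.6 162.4] [285 160   4   7  21] 0.078 [ 0.6761 -0.0824]
top green [286.6 162.4] [285 160   4   7  21] 0.095 [ 0.6725 -0.0816]
top green [237.2 176.2] [235 174   5   6  22] 0.078 [0.639  0.0399]
top green [237.2 176.2] [235 174   5   6  22] 0.095 [0.6362 0.0383]
top green [315.5 205.8] [313 204   6   5  19] 0.078 [ 0.5691 -0.1543]
top green [315.5 205.8] [313 204   6   5  19] 0.095 [ 0.5676 -0.1521]
top green [360.7 217.9] [347 205  28  27 568] 0.078 [ 0.5418 -0.2638]
top green [360.7 217.9] [347 205  28  27 568] 0.095 [ 0.5409 -0.2594]
top green [233.6 227.6] [231 226   6   4  21] 0.078 [0.5117 0.0448]
top green [233.6 227.6] [231 226   6   4  21] 0.095 [0.5114 0.0431]
top green [282.4 246.9] [281 245   4   5  17] 0.078 [ 0.468  -0.0748]
top green [282.4 246.9] [281 245   4   5  17] 0.095 [ 0.4685 -0.0741]
top blue [258.5 123.9] [ 218   99   82   50 1722] 0.112 [ 0.7634 -0.0113]
top blue [258.5 123.9] [ 218   99   82   50 1722] 0.095 [ 
[... 2592 characters left out ...]
0.1194]
scene blue [200.8 230.4] [ 150  191   93   79 1947] 0.112 [0.7934 0.0681]
scene blue [200.8 230.4] [ 150  191   93   79 1947] 0.095 [0.7876 0.0507]
scene blue [305.7 213.5] [299 211  15   6  46] 0.112 [0.6051 0.1233]
scene blue [305.7 213.5] [299 211  15   6  46] 0.095 [0.5933 0.1076]
scene orange [342.5 212.3] [338 208  10   9  45] 0.095 [0.5298 0.14  ]
scene yellow [317.5 170.5] [314 167  10   6  34] 0.03 [ 0.4327 -0.0703]
scene yellow [317.5 170.5] [314 167  10   6  34] 0.095 [0.4903 0.0021]
((230.6037139892578, 219.32952880859375), (327.0539245605469, 1342.43896484375), 89.97582244873047) [0.5333 0.0569 0.04  ] [array([0.5308, 0.175 , 0.04  ]), array([ 0.5358, -0.0606,  0.04  ])]
```

```bash
python3 -m crank '{"xyz":[[0,0,0],[0,0,0],[0,0,0],[0,0,0],[0,0,0],[0,0,0],[0,0,0],[0,0,0]],"roll":[-7.6,-7.6,-7.6,-7.6,-7.6,-7.6,-7.6,-7.6]}' 0.2 10 
python3 -m crank '{"xyz":[[-3.3,0,1.3],[-3.3,0,1.3],[-3.3,0,1.3],[-3.3,0,1.3],[-3.3,0,1.3],[-3.3,0,1.3],[-3.3,0,1.3],[-3.3,0,1.3],[-3.3,0,1.3],[-3.3,0,1.3],[-3.3,0,1.3],[-3.3,0,1.3],[-3.3,0,1.3],[-3.3,0,1.3],[-3.3,0,1.3],[-3.3,0,1.3],[-3.3,0,1.3],[-3.3,0,1.3],[-3.3,0,1.3],[-3.3,0,1.3]],"roll":[0,0,0,0,0,0,0,0,0,0,0,0,0,0,0,0,0,0,0,0]}'
python3 -m crank '{"xyz":[[0,0,0],[0,0,0]],"roll":[0,0]}'
python3 - <<'E'
from h import *
im=robot.read_camera("wrist");cv2.imwrite("pics/w1.png",im[:,:,::-1]);c=robot.calibration("wrist")
np.save("w1.npy",c["pose"]);print(c)
E
```

```text
time: 0.9
tool_pos: [0.1951, -0.4871, 0.2263]
tool_rot: [-1.571, 0.001, -1.694]
contact_force: [0.5, 0.9, -0.6]
opening: 0.0375
time: 2.9
tool_pos: [0.5381, 0.1351, 0.2263]
tool_rot: [-1.572, -0.0, -1.699]
contact_force: [-0.5, -0.6, 0.3]
opening: 0.0365
time: 3.1
tool_pos: [0.5374, 0.1341, 0.2259]
tool_rot: [-1.572, -0.001, -1.698]
contact_force: [0.2, -1.1, 0.1]
opening: 0.0366
{'intrinsics': array([[311.9431,   0.    , 262.5406],
       [  0.    , 311.9431, 192.5924],
       [  0.    ,   0.    ,   1.    ]]), 'pose': array([[ 0.9917, -0.124 , -0.0338,  0.5465],
       [-0.1285, -0.9601, -0.2485,  0.199 ],
       [-0.0016,  0.2508, -0.968 ,  0.3851],
       [ 0.    ,  0.    ,  0.    ,  1.    ]])}
```

```bash
ls pics
```

```text
scene0.png
top0.png
topc.png
w1.png
```

View pics/w1.png

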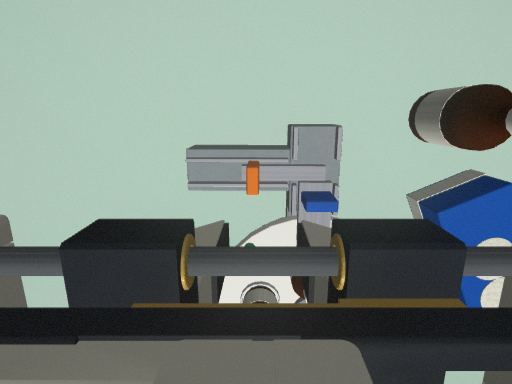

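```bash
python3 - <<'E'
from h import *
im=cv2.imread("pics/w1.png")[:,:,::-1].copy()
for c in("orange","blue","green","red","yellow"):
    for ce,st in blobs(im,c,20):print(c,ce,st,[unproj("wrist",ce,z)[:2] for z in(.03,.08,.095,.115)])
E
```

```text
orange [252.6 179.5] [247 162  12  33 357] [array([0.5247, 0.125 ]), array([0.5278, 0.1354]), array([0.5287, 0.1385]), array([0.5299, 0.1427])]
blue [473.3 210.5] [ 420  176   92   71 4449] [array([0.7806, 0.0538]), array([0.7476, 0.0743]), array([0.7377, 0.0804]), array([0.7245, 0.0886])]
blue [321.5 204.4] [306 192  32  20 430] [array([0.6017, 0.0845]), array([0.5939, 0.1007]), array([0.5916, 0.1055]), array([0.5885, 0.1119])]
blue [471.5 290.7] [459 276  32  32 662] [array([ 0.7825, -0.0549]), array([ 0.7493, -0.0191]), array([ 0.7393, -0.0084]), array([0.726 , 0.0059])]
```

```bash
python3 -m crank '{"xyz":[[-0.2,0,-0.8],[0,3,0],[0,3,0],[0,3,0],[0,3,0],[0,2.2,0],[0,2,0],[0,0,0]],"roll":[0,0,0,0,0,0,0,0]}' 
python3 - <<'E'
from h import *
im=robot.read_camera("wrist");cv2.imwrite("pics/w2.png",im[:,:,::-1])
E
```

```text
time: 3.95
tool_pos: [0.5276, 0.1357, 0.0627]
tool_rot: [-1.576, -0.001, -1.701]
contact_force: [0.8, 0.7, 0.1]
opening: 0.0366
```

View pics/w2.png

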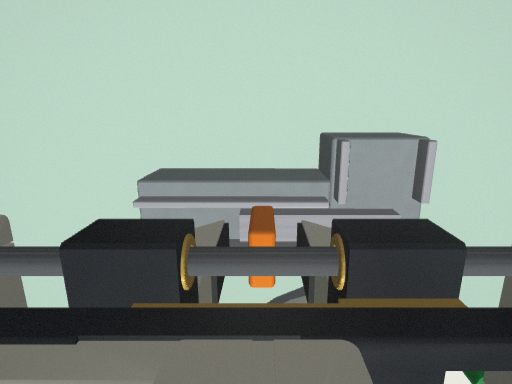

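```bash
python3 -m crank '{"xyz":[[0,0,0],[0,0,0],[0,0,0],[0,0,0],[0,0,0],[0,0,0]],"roll":[0,0,0,0,0,0]}' 1 10
python3 -m crank '{"xyz":[[0,0,-0.4],[0,0,-0.4],[0,0,-0.4],[0,0,-0.4],[0,0,-0.4],[0,0,-0.4],[0,0,-0.4],[0,0,-0.4],[0,0,-0.3],[0,0,0]],"roll":[0,0,0,0,0,0,0,0,0,0]}'
```

```text
time: 4.6
tool_pos: [0.5303, 0.1368, 0.0654]
tool_rot: [-1.57, 0.0, -1.7]
contact_force: [-2.4, 0.1, 6.2]
opening: 0.0118
time: 5.6
tool_pos: [0.4956, 0.1413, 0.0654]
tool_rot: [-1.569, 0.0, -1.699]
contact_force: [0.3, -0.0, 7.1]
opening: 0.0121
```

```bash
python3 -m crank '{"xyz":[[0,0,-0.2],[0,0,-0.2],[0,0,0]],"roll":[0,0,0]}'
python3 -m crank '{"xyz":[[0,0,-0.2],[0,0,-0.1],[0,0,0]],"roll":[0,0,0]}'
```

```text
time: 5.9
tool_pos: [0.4931, 0.1416, 0.0654]
tool_rot: [-1.566, 0.001, -1.699]
contact_force: [4.5, -1.7, 2.7]
opening: 0.0123
time: 6.2
tool_pos: [0.493, 0.1416, 0.0655]
tool_rot: [-1.561, 0.001, -1.7]
contact_force: [13.5, -4.1, -5.5]
opening: 0.0124
```

```bash
python3 -m crank '{"xyz":[[0,0,-0.1],[0,0,-0.1],[0,0,0]],"roll":[0,0,0]}' - 25
python3 -m crank '{"xyz":[[0,0,0.5],[0,0,0],[0,0,0],[0,0,0]],"roll":[0,0,0,0]}' 0.2 10
python3 - <<'E'
from h import *
im=robot.read_camera("top");cv2.imwrite("pics/top1.png",im[:,:,::-1])
for c in("orange","blue"):
    for ce,st in blobs(im,c,20):print(c,ce,unproj("top",ce,.095))
im=cv2.imread("pics/top1.png")
c=im[140:280,170:340];c=cv2.convertScaleAbs(c,alpha=1.6)
cv2.imwrite("pics/topc1.png",cv2.resize(c,None,fx=4.5,fy=4.2,interpolation=cv2.INTER_CUBIC)[:600,:800])
im=robot.read_camera("wrist");cv2.imwrite("pics/w3.png",im[:,:,::-1])
E
```

```text
time: 6.5
tool_pos: [0.4929, 0.1416, 0.0656]
tool_rot: [-1.557, 0.002, -1.7]
contact_force: [20.1, -5.0, -9.9]
opening: 0.0121
time: 6.9
tool_pos: [0.4906, 0.1419, 0.0644]
tool_rot: [-1.572, -0.0, -1.699]
contact_force: [0.2, -0.6, 0.4]
opening: 0.0355
blue [258.8 124.7] [ 0.7668 -0.0114  0.095 ]
blue [481.  139.6] [ 0.7372 -0.5533  0.095 ]
blue [345.3 147.1] [ 0.7132 -0.2247  0.095 ]
blue [292.9 187.7] [ 0.6104 -0.0976  0.095 ]
blue [211.6 192.9] [0.5939 0.0993 0.095 ]
blue [ 10.2 329.2] [0.2641 0.5588 0.095 ]
```

View pics/w3.png

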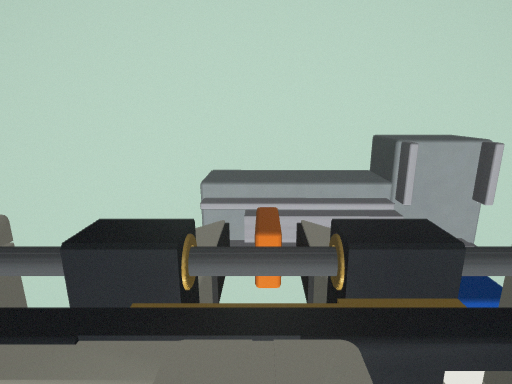

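View pics/topc1.png

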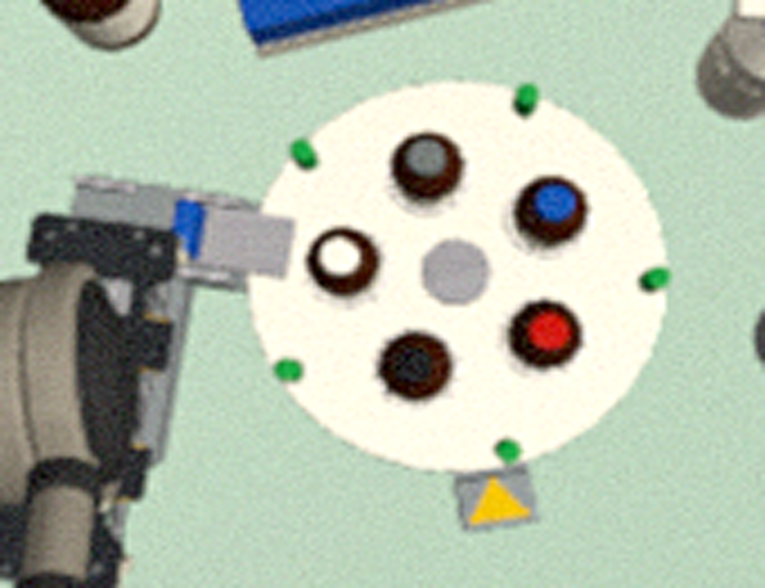

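```bash
python3 -m crank '{"xyz":[[0,-2,0],[0,-4,0],[0,-4,0],[0,-4,0],[0,0,0]],"roll":[0,0,0,0,0]}'
python3 - <<'E'
from h import *
im=robot.read_camera("wrist");cv2.imwrite("pics/w4.png",im[:,:,::-1])
for c in("orange","blue"):
    for ce,st in blobs(im,c,20):print(c,ce,[unproj("wrist",ce,z)[:2] for z in (.09,.095)])
E
python3 -m crank '{"xyz":[[0,0,0],[0,0,0],[0,0,0],[0,0,0],[0,0,0],[0,0,0],[0,0,0],[0,0,0],[0,0,0],[0,0,0],[0,0,0],[0,0,0]],"roll":[-8.2,-8.2,-8.2,-8.2,-8.2,-8.2,-8.2,-8.2,-8.2,-8.2,-8,0]}'
python3 -m crank '{"xyz":[[2.6,0,-0.6],[2.6,0,-0.6],[2.6,0,-0.6],[2.7,0,-0.6],[0,0,0],[0,0,0]],"roll":[0,0,0,0,0,0]}'
python3 - <<'E'
from h import *
im=robot.read_camera("wrist");cv2.imwrite("pics/w5.png",im[:,:,::-1])
for c in("orange","blue"):
    for ce,st in blobs(im,c,20):print(c,ce,[unproj("wrist",ce,z)[:2] for z in (.09,.095)])
E
```

```text
time: 7.5
tool_pos: [0.494, 0.1423, 0.2102]
tool_rot: [-1.561, 0.003, -1.699]
contact_force: [0.8, -0.8, 0.6]
opening: 0.0365
orange [260.5 186.7] [array([0.492 , 0.1427]), array([0.4922, 0.1439])]
blue [490.4 220.6] [array([0.7021, 0.0822]), array([0.6984, 0.0844])]
blue [367.3 209. ] [array([0.5876, 0.1087]), array([0.586 , 0.1105])]
blue [493.3 288.6] [array([0.7087, 0.009 ]), array([0.7049, 0.0126])]
time: 8.75
tool_pos: [0.4905, 0.1417, 0.2031]
tool_rot: [-1.572, 0.003, -0.128]
contact_force: [-0.7, 0.1, -0.2]
opening: 0.0367
time: 9.35
tool_pos: [0.5918, 0.1043, 0.2032]
tool_rot: [-1.571, 0.003, -0.132]
contact_force: [-0.4, -0.2, 0.2]
opening: 0.0368
orange [293.6  66.8] [array([0.4931, 0.1425]), array([0.4937, 0.1419])]
blue [263.9 189.5] [array([0.5924, 0.1049]), array([0.5912, 0.1051])]
blue [ 39.6 237.7] [array([ 0.611 , -0.1097]), array([ 0.6095, -0.1056])]
blue [242.1 295.2] [array([0.6958, 0.0698]), array([0.6927, 0.0705])]
```

View pics/w4.png

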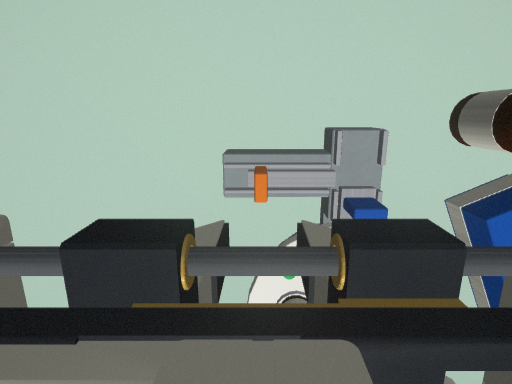

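View pics/w5.png

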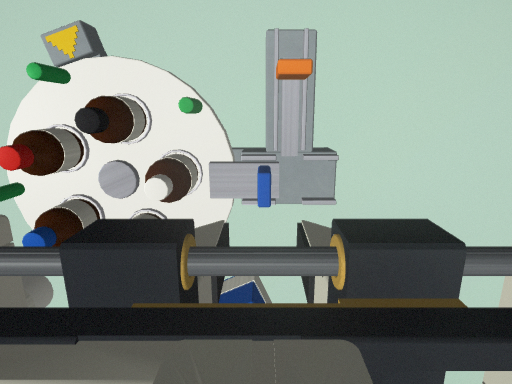

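```bash
python3 -m crank '{"xyz":[[0,3,0],[0,3,0],[0,3,0],[0,2.5,0],[0,1.5,0],[0,0.9,0],[0,0,0]],"roll":[0,0,0,0,0,0,0]}'
python3 -m crank '{"xyz":[[0,0,0],[0,0,0],[0,0,0],[0,0,0],[0,0,0],[0,0,0]],"roll":[0,0,0,0,0,0]}' 1 10
python3 -m crank '{"xyz":[[0,0,0.4],[0,0,0.4],[0,0,0.4],[0,0,0.4],[0,0,0.4],[0,0,0.4],[0,0,0.4],[0,0,0.4],[0,0,0.3],[0,0,0]],"roll":[0,0,0,0,0,0,0,0,0,0]}'
python3 -m crank '{"xyz":[[0,0,0.2],[0,0,0.2],[0,0,0]],"roll":[0,0,0]}'
python3 -m crank '{"xyz":[[0,0,0.2],[0,0,0.2],[0,0,0]],"roll":[0,0,0]}'
```

```text
time: 10.1
tool_pos: [0.5912, 0.1048, 0.0648]
tool_rot: [-1.571, 0.002, -0.129]
contact_force: [-0.8, 1.4, -0.9]
opening: 0.0368
time: 10.7
tool_pos: [0.593, 0.1053, 0.0665]
tool_rot: [-1.57, -0.002, -0.129]
contact_force: [0.2, 5.3, 3.4]
opening: 0.0122
time: 11.7
tool_pos: [0.5974, 0.139, 0.0664]
tool_rot: [-1.571, -0.001, -0.129]
contact_force: [-1.5, 0.0, 6.1]
opening: 0.0119
time: 12.0
tool_pos: [0.5979, 0.1428, 0.0664]
tool_rot: [-1.572, -0.001, -0.129]
contact_force: [-0.7, 0.1, 5.3]
opening: 0.0115
time: 12.3
tool_pos: [0.5982, 0.1451, 0.0663]
tool_rot: [-1.574, -0.001, -0.129]
contact_force: [-2.2, -7.4, 6.2]
opening: 0.0119
```

```bash
python3 -m crank '{"xyz":[[0,0,0.2],[0,0,0.1],[0,0,0]],"roll":[0,0,0]}' - 25
python3 -m crank '{"xyz":[[0,0,-0.5],[0,0,0],[0,0,0],[0,0,0]],"roll":[0,0,0,0]}' 0.2 10
python3 -m crank '{"xyz":[[0,-2,0],[0,-4,0],[0,-4,0],[0,-4,0],[0,0,0],[0,0,0]],"roll":[0,0,0,0,0,0]}'
python3 - <<'E'
from h import *
im=robot.read_camera("wrist");cv2.imwrite("pics/w6.png",im[:,:,::-1])
for c in("orange","blue","green","yellow","red"):
    for ce,st in blobs(im,c,20):print(c,ce,[unproj("wrist",ce,z)[:2] for z in (.03,.078,.095,.112)])
E
```

```text
time: 12.6
tool_pos: [0.5982, 0.1453, 0.0662]
tool_rot: [-1.578, 0.001, -0.129]
contact_force: [-4.4, -18.3, 7.3]
opening: 0.0119
time: 13.0
tool_pos: [0.5976, 0.1455, 0.0654]
tool_rot: [-1.571, 0.0, -0.128]
contact_force: [0.9, 0.0, 0.0]
opening: 0.0356
time: 13.6
tool_pos: [0.598, 0.1456, 0.2065]
tool_rot: [-1.57, -0.002, -0.128]
contact_force: [-0.0, -0.8, -0.6]
opening: 0.0369
orange [243.5  65.3] [array([0.4837, 0.14  ]), array([0.4906, 0.1419]), array([0.4931, 0.1426]), array([0.4955, 0.1433])]
blue [261.9 187. ] [array([0.6101, 0.1421]), array([0.5989, 0.1438]), array([0.5949, 0.1443]), array([0.591 , 0.1449])]
blue [223.4 297.6] [array([0.7405, 0.0782]), array([0.7105, 0.089 ]), array([0.6999, 0.0929]), array([0.6893, 0.0967])]
green [12.9 72.6] [array([ 0.4606, -0.0915]), array([ 0.4708, -0.0563]), array([ 0.4745, -0.0438]), array([ 0.4781, -0.0314])]
green [145.4 103.5] [array([0.5071, 0.0344]), array([0.5107, 0.0515]), array([0.5119, 0.0576]), array([0.5132, 0.0637])]
green [ 55. 284.] [array([ 0.6967, -0.1187]), array([ 0.673 , -0.0796]), array([ 0.6647, -0.0658]), array([ 0.6563, -0.0519])]
yellow [23.2 37.9] [array([ 0.4309, -0.071 ]), array([ 0.4454, -0.0388]), array([ 0.4506, -0.0273]), array([ 0.4557, -0.0159])]
yellow [339.7 278.3] [array([0.7325, 0.2194]), array([0.7037, 0.21  ]), array([0.6935, 0.2066]), array([0.6833, 0.2033])]
yellow [183.1 280.2] [array([0.7113, 0.0343]), array([0.6855, 0.0514]), array([0.6764, 0.0575]), array([0.6673, 0.0636])]
```

View pics/w6.png

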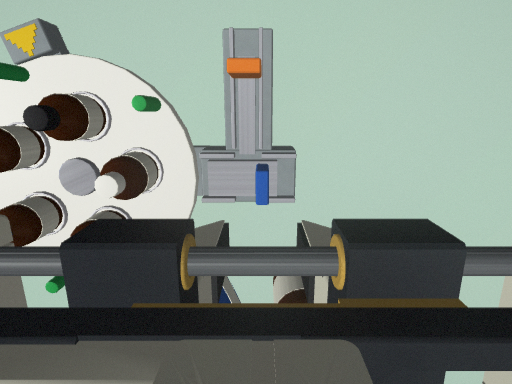

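```bash
python3 -m crank '{"xyz":[[0,0,0],[0,0,0],[0,0,0],[-2.7,0,-2.5],[-2.7,0,-2.5],[-2.7,0,-2.5],[-2.7,0,-2.5],[-2.7,0,-2.5],[-2.7,0,-2.5],[-2.6,0,-2.6],[0,0,0],[0,0,0]],"roll":[-7.8,-7.8,-7.8,0,0,0,0,0,0,0,0,0]}' 0.4
python3 - <<'E'
from h import *
im=robot.read_camera("wrist");cv2.imwrite("pics/w7.png",im[:,:,::-1])
for c in("green","yellow","red"):
    for ce,st in blobs(im,c,20):print(c,ce,[unproj("wrist",ce,z)[:2] for z in (.03,.06,.08,.112)])
E
```

```text
time: 14.85
tool_pos: [0.4649, -0.0761, 0.2045]
tool_rot: [-1.569, 0.002, 0.278]
contact_force: [0.3, -0.8, 0.1]
opening: 0.028
green [263.7 186.6] [array([ 0.4769, -0.0717]), array([ 0.4702, -0.0737]), array([ 0.4658, -0.0751]), array([ 0.4586, -0.0773])]
green [ 36.6 219.2] [array([ 0.5837, -0.3077]), array([ 0.5674, -0.2885]), array([ 0.5566, -0.2758]), array([ 0.5392, -0.2553])]
yellow [277.1 149. ] [array([ 0.4334, -0.0693]), array([ 0.4306, -0.0716]), array([ 0.4288, -0.0731]), array([ 0.4258, -0.0755])]
yellow [322.6 276.7] [array([0.5632, 0.0257]), array([0.5487, 0.0149]), array([0.5391, 0.0077]), array([ 0.5236, -0.0038])]
yellow [388.6 302.9] [array([0.5746, 0.114 ]), array([0.5591, 0.0953]), array([0.5487, 0.0828]), array([0.5322, 0.0628])]
yellow [118.2 305. ] [array([ 0.6676, -0.201 ]), array([ 0.6438, -0.1914]), array([ 0.6279, -0.185 ]), array([ 0.6024, -0.1748])]
yellow [143.9 305.1] [array([ 0.6592, -0.1709]), array([ 0.6361, -0.164 ]), array([ 0.6207, -0.1595]), array([ 0.5961, -0.1521])]
yellow [173.5 305. ] [array([ 0.6491, -0.1364]), array([ 0.627 , -0.1326]), array([ 0.6122, -0.1301]), array([ 0.5885, -0.1261])]
```

View pics/w7.png

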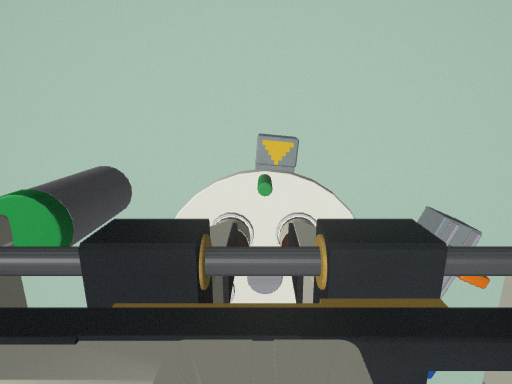

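```bash
python3 -m crank '{"xyz":[[0,3,0],[0,3,0],[0,3,0],[0,2.5,0],[0,1.5,0],[0,0.9,0],[0,0,0]],"roll":[0,0,0,0,0,0,0]}'
python3 -m crank '{"xyz":[[0.015,0,0.575],[0.015,0,0.575],[0.015,0,0.575],[0.015,0,0.575],[0.015,0,0.575],[0,0,0]],"roll":[3,3,3,3,3,0]}'
python3 - <<'E'
from h import *
im=robot.read_camera("scene");cv2.imwrite("pics/s2.png",im[:,:,::-1])
for c in("green","red"):
    for ce,st in blobs(im,c,10):
        p=unproj("scene",ce,.078 if c=="green" else .112)[:2];d=p-[.572,-.045];print(c,ce,p,np.hypot(*d),np.degrees(np.arctan2(d[1],d[0]))%360)
E
```

```text
time: 15.6
tool_pos: [0.4652, -0.0749, 0.0654]
tool_rot: [-1.569, 0.002, 0.281]
contact_force: [-0.2, -0.3, 0.1]
opening: 0.0279
time: 16.2
tool_pos: [0.4619, -0.0469, 0.0675]
tool_rot: [-1.571, -0.001, 0.018]
contact_force: [0.9, -0.4, -0.1]
opening: 0.0277
green [244.1 112.6] [ 0.4897 -0.3448] 0.31087466287271565 254.6432075661895
green [260.6 151.6] [ 0.5478 -0.1492] 0.10698579351509357 256.9296734755185
green [312.5 165.3] [ 0.4732 -0.0394] 0.09897425409263844 176.74336198296072
green [224.7 176. ] [ 0.666  -0.1025] 0.11020226829224376 328.52810712366085
green [317.1 195.6] [0.5287 0.0568] 0.1105797947082863 113.02824386173232
green [257.5 207. ] [0.6547 0.0269] 0.10957930161416965 41.00411026518566
red [282.9 150.5] [ 0.5276 -0.082 ] 0.05782040113926137 219.78970968257278
```

View pics/s2.png

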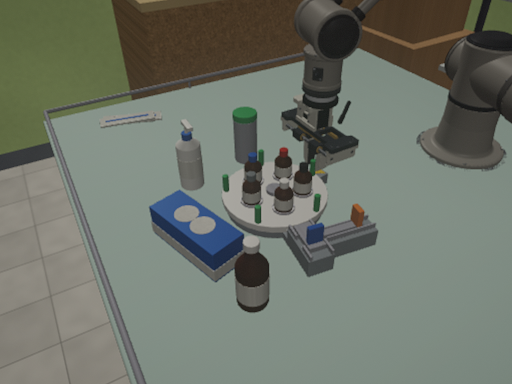

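```bash
python3 -m crank '{"xyz":[[0.015,0,0.575],[0.015,0,0.575],[0.015,0,0.575],[0.015,0,0.575],[0.015,0,0.575],[0.015,0,0.575],[0.015,0,0.575],[0.015,0,0.575],[0.015,0,0.575],[0,0,0]],"roll":[3,3,3,3,3,3,3,3,3,0]}'
cat > m.py <<'E'
from h import *
import sys
for n in("scene","top"):
    im=robot.read_camera(n);cv2.imwrite(f"pics/{n}_{sys.argv[1]}.png",im[:,:,::-1])
    for c in("green","red"):
        for ce,st in blobs(im,c,10):
            p=unproj(n,ce,.078 if c=="green" else .112)[:2];d=p-[.572,-.045];r=np.hypot(*d)
            if r<.13:print(n,c,ce,p,r,np.degrees(np.arctan2(d[1],d[0]))%360)
E
python3 m.py a
```

```text
time: 17.25
tool_pos: [0.473, 0.0028, 0.0671]
tool_rot: [-1.57, -0.001, -0.452]
contact_force: [-0.1, 0.4, 0.3]
opening: 0.0274
scene green [281.5 156. ] [ 0.5144 -0.1078] 0.08520366220255551 227.46522236431122
scene green [232.2 163.7] [ 0.63   -0.1374] 0.1090926513501612 302.0867536568867
scene green [237.  198.5] [ 0.6783 -0.0182] 0.10965743489243553 14.171101470267518
scene green [299.2 205. ] [0.578  0.0637] 0.10882837690729763 86.81359261634572
scene red [294. 154.] [ 0.5137 -0.0573] 0.05957351276118563 191.919696516126
top green [261.2 161.2] [ 0.6781 -0.019 ] 0.10919890616983703 13.781290743203297
top green [308.8 180.8] [ 0.6307 -0.1377] 0.1097517257918414 302.3246469164579
top green [227.1 199.6] [0.58   0.0631] 0.10837548699743971 85.75239935079864
top green [304.8 233. ] [ 0.5025 -0.1286] 0.10870396914291218 230.22932380956848
top red [277.4 224.2] [ 0.5212 -0.0611] 0.05331461494484401 197.5302733133442
```

```bash
python3 -m crank '{"xyz":[[0.008,0,0.29],[0.008,0,0.29],[0,0,0],[0,0,-0.3],[0,0,-0.3],[0,0,0]],"roll":[1.5,1.5,0,0,0,0]}'
python3 -m crank '{"xyz":[[0,-2,0],[0,-4,0],[0,-4,0],[0,-4,0],[-4,0,0],[-4,0,0],[-4,0,0],[0,0,0]],"roll":[0,0,0,0,0,0,0,0]}'
cat > f.py <<'E'
from h import *
import sys
from scipy.optimize import least_squares
obs=[]
for n in("scene","top"):
    im=robot.read_camera(n);cv2.imwrite(f"pics/{n}_{sys.argv[1]}.png",im[:,:,::-1])
    for c in("green","red","yellow"):
        for ce,st in blobs(im,c,6):
            p=unproj(n,ce,{"green":.078,"red":.112,"yellow":.03}[c])[:2];d=p-[.572,-.045];r=np.hypot(*d)
            if r<.15 : print(n,c,st[4],p,round(r,4),round(np.degrees(np.arctan2(d[1],d[0]))%360,1));
            if c=="green" and abs(r-.11)<.004: obs.append((p,n))
P=np.array([o[0] for o in obs]);sc=np.array([o[1]=="scene" for o in obs])
def f(v):
    a=np.arctan2(P[:,1]-v[1],P[:,0]-v[0]);k=np.round((a-v[2])/np.radians(72))
    t=v[2]+k*np.radians(72)
    return np.r_[(P-np.c_[v[0]+.11*np.cos(t),v[1]+.11*np.sin(t)]-sc[:,None]*v[3:5]).ravel(),.3*v[3:5]]
s=least_squares(f,[.572,-.045,np.radians(float(sys.argv[2])),0,0]);v=s.x
print("axis",v[:2],"off",v[3:],"post phase",np.degrees(v[2]),"rms",np.sqrt((s.fun**2).mean()))
E
python3 f.py b 10.5
```

```text
time: 17.95
tool_pos: [0.4721, 0.0019, 0.0667]
tool_rot: [-1.571, -0.0, -0.506]
contact_force: [-0.2, -0.6, -0.2]
opening: 0.0276
time: 18.75
tool_pos: [0.3632, 0.062, 0.2066]
tool_rot: [-1.571, 0.002, -0.504]
contact_force: [0.8, -0.7, 0.6]
opening: 0.0276
scene green 9 [ 0.4969 -0.1264] 0.1107 227.3
scene green 11 [ 0.6257 -0.1392] 0.1084 299.7
scene green 12 [0.4705 0.0002] 0.1111 156.0
scene green 17 [ 0.679  -0.0219] 0.1094 12.2
scene green 13 [0.6973 0.0093] 0.1365 23.4
scene green 19 [0.5828 0.0631] 0.1087 84.3
scene red 26 [ 0.5109 -0.0576] 0.0624 191.6
scene yellow 29 [ 0.4331 -0.0719] 0.1415 191.0
top green 24 [ 0.6794 -0.023 ] 0.1096 11.6
top green 21 [ 0.627  -0.1402] 0.11 300.0
top green 23 [0.584 0.063] 0.1086 83.7
top green 20 [ 0.4988 -0.1254] 0.1088 227.7
top green 18 [ 0.4734 -0.0004] 0.1082 155.7
top red 61 [ 0.512  -0.0584] 0.0615 192.6
top yellow 66 [ 0.4341 -0.0712] 0.1403 190.8
axis [ 0.5725 -0.0452] off [-0.0015  0.0003] post phase 11.808223310968577 rms 0.0006546095929269415
```

```bash
python3 - <<'E'
import cv2
im=cv2.imread("pics/top_b.png")
c=im[140:280,170:340];c=cv2.convertScaleAbs(c,alpha=1.6)
cv2.imwrite("pics/topc_b.png",cv2.resize(c,None,fx=4.2,fy=4.2,interpolation=cv2.INTER_CUBIC)[:600,:800])
E
```

```text
(no output)
```

View pics/topc_b.png

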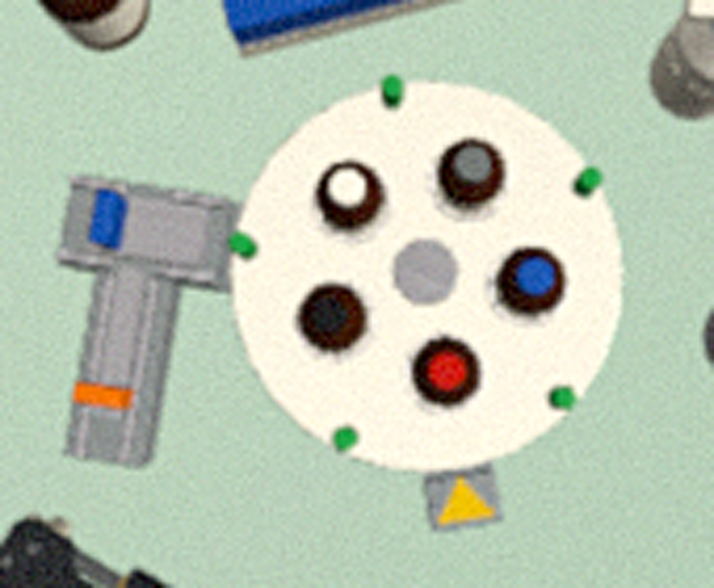

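```bash
python3 -m crank '{"xyz":[[4,0,0],[4,0,0],[4,0,0],[0,0,0],[0,4,0],[0,4,0],[0,4,0],[0,1.5,0],[0,0.5,0],[0,0,0],[0,0,0.3],[0,0,0.3],[0.003,0,0.21],[0,0,0],[0,0,0]],"roll":[0,0,0,0,0,0,0,0,0,0,0,0,1.1,0,0]}'
python3 -m crank '{"xyz":[[0,0,-0.3],[0,0,-0.3],[0,0,0],[0,-2,0],[0,-4,0],[0,-4,0],[0,-4,0],[-4,0,0],[-4,0,0],[-4,0,0],[0,0,0]],"roll":[0,0,0,0,0,0,0,0,0,0,0]}'
python3 f.py c 10.7
```

```text
time: 20.35
tool_pos: [0.4764, 0.0096, 0.067]
tool_rot: [-1.571, -0.001, -0.525]
contact_force: [0.2, -0.4, 0.0]
opening: 0.0278
time: 21.45
tool_pos: [0.3653, 0.0659, 0.2065]
tool_rot: [-1.572, 0.002, -0.523]
contact_force: [-0.4, 0.4, 0.2]
opening: 0.0275
scene green 8 [ 0.4955 -0.1246] 0.1104 226.1
scene green 18 [ 0.6265 -0.1387] 0.1084 300.2
scene green 11 [0.4715 0.0027] 0.1112 154.6
scene green 16 [ 0.6795 -0.025 ] 0.1094 10.6
scene green 8 [ 0.6925 -0.008 ] 0.1261 17.1
scene green 20 [0.5856 0.0633] 0.1092 82.8
scene red 27 [ 0.5104 -0.0554] 0.0624 189.6
scene yellow 33 [ 0.4329 -0.0709] 0.1415 190.5
top green 23 [ 0.68   -0.0259] 0.1096 10.0
top green 20 [ 0.6242 -0.141 ] 0.1093 298.6
top green 23 [0.5867 0.0623] 0.1083 82.2
top green 20 [ 0.4973 -0.1242] 0.1089 226.7
top green 17 [0.4743 0.0023] 0.1085 154.2
top red 63 [ 0.5122 -0.0563] 0.0608 190.7
top yellow 65 [ 0.4344 -0.0715] 0.1401 190.9
axis [ 0.5725 -0.0453] off [-0.0008  0.0008] post phase 10.593631720831509 rms 0.0009811552621618955
```

```bash
python3 - <<'E'
import cv2
im=cv2.imread("pics/top_c.png")
c=cv2.convertScaleAbs(im[80:280,130:390],alpha=1.5)
cv2.imwrite("pics/topc_c.png",cv2.resize(c,None,fx=3,fy=3,interpolation=cv2.INTER_CUBIC)[:600,:800])
E
```

View pics/topc_c.png

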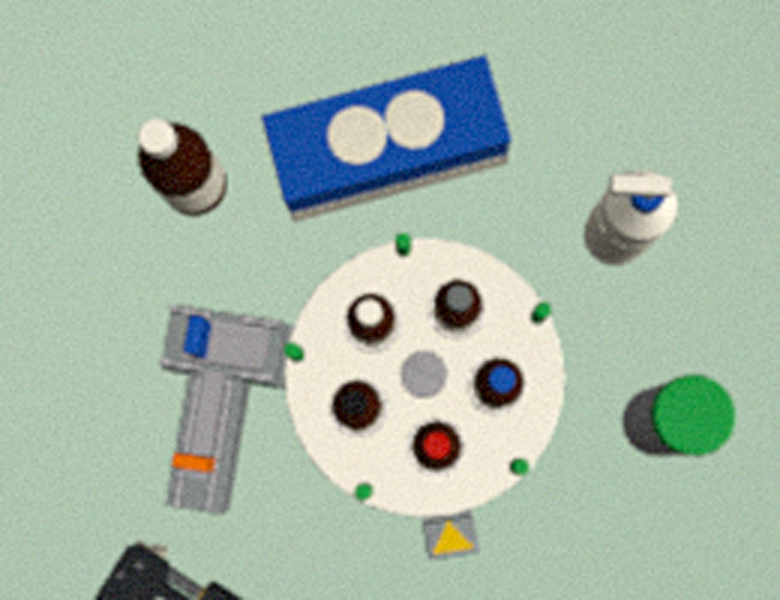

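View pics/scene_c.png

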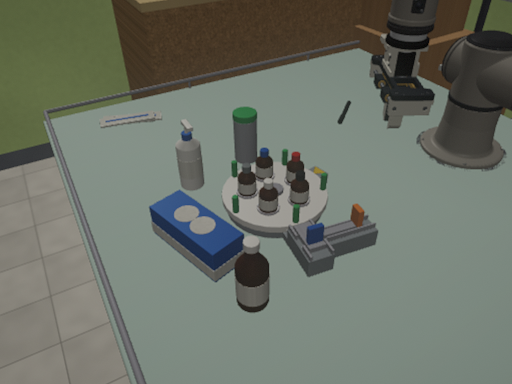

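The red cap (pixel 276, 228 in the top view) is in line with the arrow. The post fit puts the red bottle at 190.6°, against 190.7° for the front. Both slides are out, all five bottles are upright, and the arm is clear.

```bash
python3 -c "
from cell import robot
print(robot.hand_in())"
```

```text
the job is handed in; nothing more can be done
None
```

The red-capped bottle now stands behind the yellow arrow, and I handed the job in at about 21.5 s of the 72 s allowed. The hand-in reports no verdict.

- **Slides:** I moved the orange lock aside until it stopped. It held at the same spot under about 20 N. The tool measured about 38 mm of travel against the stated 40 mm, which is more than the 33 mm that frees the brake. I then pulled the blue brake out 40 mm to its stop.
- **Turntable:** I turned it about 42° clockwise by one post, using the partly open fingers. I then nudged it another 1.2° after a check.
- **Position check:** A fit to all five posts puts the red bottle at 190.6°, and the front is at about 190.7°. Sighting the red cap directly gave 189.6° in one camera and 190.7° in the other, so the two disagree by about 1°, or 1 mm at the bottle.
- **Surroundings:** In the last pictures all five bottles stand in their rings and the things around the carousel look unmoved. The arm was clear of everything, and its force reading was zero within noise.

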